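# Demagnetise two bearings on the bench demagnetiser

### The job

Demagnetise the two bearings that are waiting in the wooden sled of the bench demagnetiser: pull its round push-pull switch knob out until it clicks on, draw the loaded sled slowly along the track, right over the poles and up against the stop at the other end, and only then push the knob fully back in to switch off. Keep both bearings in the sled, keep the switch on while the sled is over the poles, and leave the small carton, the big bearing and the spanner lying in front of the machine where they are.

Things in the scene. Friction and masses are not known exactly. Their poses are not given: they have to be found in the camera images.
- demagnetiser: Table-top demagnetiser: grey steel box, 200 deep (x) x 300 wide (y), deck 85 above the bench, heavy, fixed. Origin: centre of its underside, on the bench. x points away from its front plate (front roughly faces the robot), y along the track to the left, z up. Sizes here and below are in mm, joints in m.
- track_mid (a point): Middle of the track's top, between the rails, 96 above the bench (30 from the body's origin along +x). Axes as the demagnetiser's. The track is 412 long along y and overhangs the box at both ends. The two dark poles lie below this point, y within +-35. A stop plate stands across each end, its top 112 mm above the bench.
- front_plate (a point): Point on the face of the demagnetiser's upright front plate, mid-width, 52 above the bench, 102 from the body's origin along -x. Along this height sit: the switch knob (y = -70, black, 36 diameter), a pilot lamp (y = 0, sticks out 12), a fuse cap (y = +60, 15 diameter, sticks out 16). Only the knob is to be moved (mm).
- switch (a joint): Travel (m) of the push-pull switch knob, straight out of the front plate along the demagnetiser's -x: 0 = fully in (off, its start), 0.014 = fully out (on). Snap detent: moving it takes about 5 N at either end of its travel, less towards the middle, past which it jumps to the other end. It does not turn.
- switch_head (a point): Centre of the knob's head; moves with it. Black disc, 36 diameter, 18 thick along its level axis (the demagnetiser's x), 52 above the bench. When in, its outer face is 32 out from the front plate and 8 are free behind it to the bezel ring (38 diameter, 6 thick); when out, 14 more. The box's deck is 33 above the knob's axis (mm).
- sled (a joint): Travel (m) of the sled along the track, growing along the demagnetiser's +y: 0 = against the right-hand stop, 0.26 = against the left-hand stop. Starts between 0 and 0.02. Friction about 2.5 N; it stays where it is left. It is over the poles between about 0.03 and 0.23.
- sled_grip (a point): Point in the sled's grip, on its upright centre line, 24 below its top, 146 above the bench; moves with the sled. The grip is a black upright bar at mid-length of the sled's near wall: 16 thick along the track (y), 26 across (x), top 170 above the bench, free on both sides above the wall's top (114 mm above the bench).
- sled_floor (a point): Centre of the sled's inner floor, 101 above the bench; axes as the demagnetiser's; moves with the sled. The sled is an open wooden tray, 100 across the track (x) x 136 along it (y), walls 6 thick, 13 high inside. The grip's centre line lies 60 from here along -x (mm).
- bearing1: One of the two sealed ball bearings lying loose and flat in the sled: steel rings, black seal, 40 mm outside diameter, 12 mm thick, 66 g. Origin: centre of its underside.
- bearing2: The other bearing, the same.
- small_carton: Bystander, to be left alone: small closed cardboard carton, 54 x 54 x 22 (mm). Origin at the centre of its underside.
- large_bearing: Bystander, to be left alone: bigger bearing lying flat, 62 diameter, 16 thick; not part of the job (mm). Origin at the centre of its underside.
- spanner: Bystander, to be left alone: steel spanner lying flat, 170 long (mm). Origin at the centre of its underside.
Mind the look-alikes: they are no part of the job. What is shaped like the bearing1 but blue or pink is not meant.

How it is judged:
On the way, in this order (a step that is already met when the one before it is completed fails the run):
1. The switch knob is pulled out to its detent (0.011 m or more) while the sled is still at the right-hand end (under 0.045 m) (value of joint switch above 0.011 m and value of joint sled below 0.045 m), for 0.2 s.
2. With the switch still out, the sled is against the left-hand stop, the other end (0.255 m or more) (value of joint switch above 0.011 m and value of joint sled above 0.255 m), for 0.2 s.
At the end, for the whole second after the job is handed in: The switch knob is back in (joint under 0.003 m), the sled is against the left-hand stop (joint over 0.255 m) and at rest, and both bearings lie in the sled (value of joint switch below 0.003 m and value of joint sled above 0.255 m and velocity of joint sled between -0.01 and 0.01 m/s and x of bearing1 in the frame of sled_floor between -0.05 and 0.05 m and y of bearing1 in the frame of sled_floor between -0.068 and 0.068 m and z of bearing1 in the frame of sled_floor between -0.01 and 0.02 m and x of bearing2 in the frame of sled_floor between -0.05 and 0.05 m and y of bearing2 in the frame of sled_floor between -0.068 and 0.068 m and z of bearing2 in the frame of sled_floor between -0.01 and 0.02 m); the robot touches nothing.
It fails at once if The switch is in (off) while the sled is over the poles (sled between 0.06 and 0.22 m, knob under 0.007 m) (value of joint sled between 0.06 and 0.22 m and value of joint switch below 0.007 m).
It fails at once if The sled is rushed along the track (faster than 0.3 m/s) (velocity of joint sled above 0.3 m/s or velocity of joint sled below -0.3 m/s).
It fails at once if The small carton, the big bearing or the spanner is pushed more than 25 mm out of its place (distance of any of small_carton, large_bearing, spanner from where it was at the start of the episode above 0.025 m).
It also fails if it takes over 54 s, if anything falls off the work surface, if the arm or the gripper's body presses on something with over 40 N, if the wrist force passes 120 N, or if a joint passes its speed limit or range.

### The arm

A 6-joint arm with a two-finger parallel gripper is mounted at the origin on the work surface. World frame = base frame: x ahead of the robot, y to its left, z up, the work surface at z = 0. Lengths are in m, angles in rad, forces in N, time in s.
With the tool pointing down it reaches from about 0.35 to 0.925 m from the base axis. Payload 6.4 kg.
Tool frame: the origin (TCP) lies at the very end of the fingers, on their centre line; the grasp point (between the pads) lies 19 mm behind it; y points along the fingers, x is the direction in which the jaws open and shut, and the axes are right-handed (so a half turn about y gives the same grasp; the last joint's range is limited). The gripper opens to 94 mm and grips with 3 to 60 N. Pads are 16 mm wide; open, the fingers measure 119 mm over their backs; the gripper's body (75 mm by 177 mm) begins 78 mm behind the grasp point.
Start: joints at [-1.413, 0.245, 1.558, -0, 1.339, -0.174], TCP at [0.212, -0.615, 0.205] pointing down, gripper open.
Joint ranges: [-3.13, 3.13], [-1.02, 2.26], [0.13, 2.54], [-0.95, 4.09], [0.21, 2.88], [-2.74, 2.74]. Speed limits (rad/s): [2.57, 2.57, 3.14, 3.14, 3.14, 3.14].

### API

Orientations are given as a unit quaternion [w, x, y, z].
In Python, from bench import arm, optics gives the robot as it stands. The module is installed in compiled form; this text tells all that it offers. Calls block until the motion is done:
- arm.move_pose(position, orientation): joint-space move of the TCP to a pose.
- arm.move_linear(position, rot=None, velocity=0.15, max_force=None): straight line of the TCP; rot=None keeps the orientation; velocity is the mean speed in m/s. With max_force (N) it stops when the force on the tool has changed by that much, and returns True; else False.
- arm.set_joints(angles): joint-space move.
- arm.grip(opening): finger opening in m; the grip force is fixed at half the most; returns when the fingers have stopped.
- arm.pause(seconds).
- arm.ik(position, orientation): joint angles nearest the present ones, or None.
- arm.state(): the state.
- optics.snapshot(name): name is "scene" or "top" or "wrist"; returns the picture (480x640x3 uint8, blue, green, red); there is no depth.
- optics.camera_params(name): a dict with "fx", "fy", "cx", "cy" (pixels), "k1" (the pictures are not rectified: a ray, as slopes to the right and down, at radius r is drawn at 1 + k1 r^2 times it, then the intrinsics apply), "cam_to_world" (4x4, takes a point from camera to world coordinates); the wrist camera has in their place "tool_from_camera" (4x4, takes a point from camera to tool coordinates, whose origin is the TCP and whose axes are the tool frame's). Camera axes: x right, y up, looking along -z (the intrinsics and any distortion apply to the point x, -y, -z); pixel columns grow to the right and rows downward; lengths in m; the calibration is good to about 2 mm. A picture is of the moment at which its call begins: read the wrist's pose just before it. camera_params takes no time and is no camera call.
A pose or a line that the arm cannot do raises arm.MotionError and nothing moves.
- arm.hand_in(): hands the job in, once; it reports no verdict.
The state is a dict: "time": time; "q": joint angles; "joint_velocities": joint speeds; "joint_torque": joint torques, N m; "tcp_pos": TCP position; "ee_rot": TCP orientation; "wrist_force": force on the tool from outside, world axes, zero at the start; "moment": the same for the moment, N m; "gripper_width": finger opening in m.
Only numpy, scipy, OpenCV 4.12 (cv2) and the standard library are available. Lean on these libraries where they do the work, as an engineer would, in place of code of your own. Each camera call takes 0.05 s, during which the arm holds its last target. There are 200 camera calls.

## Working session

There is one attempt and no reset: what is moved stays moved. The work goes in short steps, each a Python script; the robot and the scene stay as the last script left them, time stands still between calls to the robot, and variables do not carry over. Pictures are saved under pics/ and viewed, about 8 in all and at most 12, crops included, and the job is handed in when it is done.

```bash
mkdir -p pics
python3 - <<'E'
from bench import arm, optics
import cv2
for n in ("scene","top"):
    cv2.imwrite(f"pics/{n}0.png",optics.snapshot(n)); p=optics.camera_params(n); print(n,p)
print(optics.camera_params("wrist")); print(arm.state())
E
```

```text
scene {'fx': 517.0324808576834, 'fy': 517.0324808576834, 'cx': 320.307513479934, 'cy': 241.75172468548325, 'k1': -0.019128885223836337, 'cam_to_world': array([[ 0.14577541, -0.6517944 ,  0.74425372,  1.22671454],
       [ 0.98930977,  0.09905415, -0.10702545, -0.15116083],
       [-0.00396283,  0.75189916,  0.65926622,  0.68685447],
       [ 0.        ,  0.        ,  0.        ,  1.        ]])}
top {'fx': 543.5098879810674, 'fy': 543.5098879810674, 'cx': 316.8157768134356, 'cy': 250.1523083679071, 'k1': -0.12233930914502504, 'cam_to_world': array([[-0.0113622 ,  0.99082586, -0.13466631,  0.42452095],
       [-0.99984777, -0.01304115, -0.01159192, -0.07395893],
       [-0.01324177,  0.1345141 ,  0.9908232 ,  1.34433592],
       [ 0.        ,  0.        ,  0.        ,  1.        ]])}
{'fx': 368.30679117402525, 'fy': 368.30679117402525, 'cx': 316.7423130946158, 'cy': 240.5515397264797, 'k1': -0.0405205048496014, 'tool_from_camera': array([[ 9.99999408e-01, -7.89818125e-04, -7.48350475e-04,
        -6.51143491e-05],
       [-5.27041340e-04,  2.50093141e-01, -9.68221639e-01,
        -1.78
[... 158 characters left out ...]
        1.00000000e+00]])}
{'time': 0.1, 'q': array([-1.41308814e+00,  2.45713755e-01,  1.55887091e+00, -8.64107335e-07,
        1.33872760e+00, -1.74099473e-01]), 'joint_velocities': array([ 0.00142613, -0.00126006, -0.00305179, -0.000925  , -0.00184572,
        0.00014015]), 'joint_torque': array([ 7.22605291e-04, -4.16911554e+01, -3.15527487e+01,  6.87163230e-02,
        3.09443171e-02, -5.12582130e-05]), 'tcp_pos': array([ 0.21165874, -0.61400206,  0.20448646]), 'ee_rot': array([ 0.57613969, -0.57527328,  0.4109892 , -0.41013605]), 'wrist_force': array([-0.86603232, -0.1899055 , -0.45452054]), 'moment': array([ 0.02731709, -0.00368929,  0.00460627]), 'gripper_width': 0.09356995313523679}
```

View pics/scene0.png

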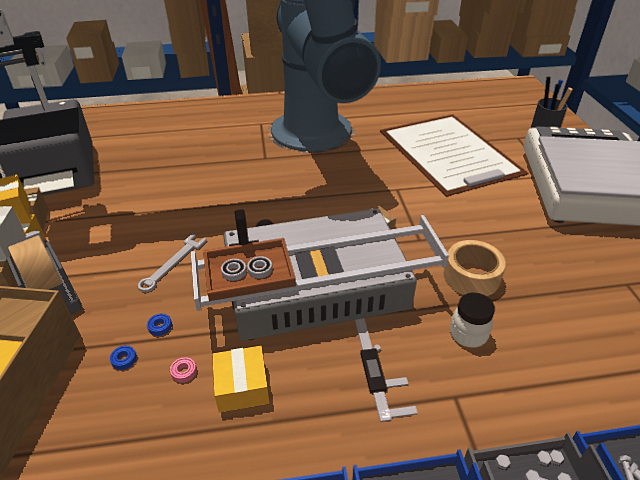

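View pics/top0.png

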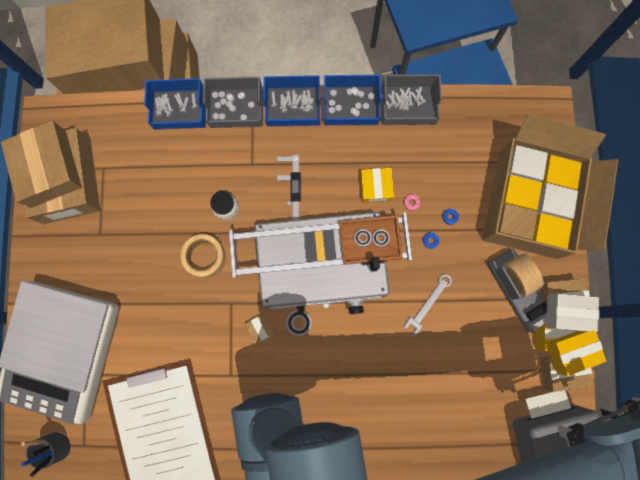

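The scene view shows the sled with two bearings at (233,268) and (260,266), and the grip at (241,225). The knob is mostly hidden at (265,223).

In the top view:
- Knob: black at (356,309). Things that could be mistaken for it are the lamp (326,305), the fuse (~299,302) and the large bearing (298,323).
- Grip: black at (375,264).
- Bearings: in the sled at (363,238) and (381,238). The blue and pink rings at (431,240), (450,216) and (412,202) are look-alikes.
- Other bystanders: the carton at (259,328) and the spanner at (430,303).

I'll check these choices in one close crop.

Run:
```python
import cv2
i=cv2.imread("pics/top0.png")[200:350,220:420]
cv2.imwrite("pics/c1.png",cv2.resize(i,None,fx=4,fy=4,interpolation=cv2.INTER_CUBIC))
```

```text
(no output)
```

View pics/c1.png

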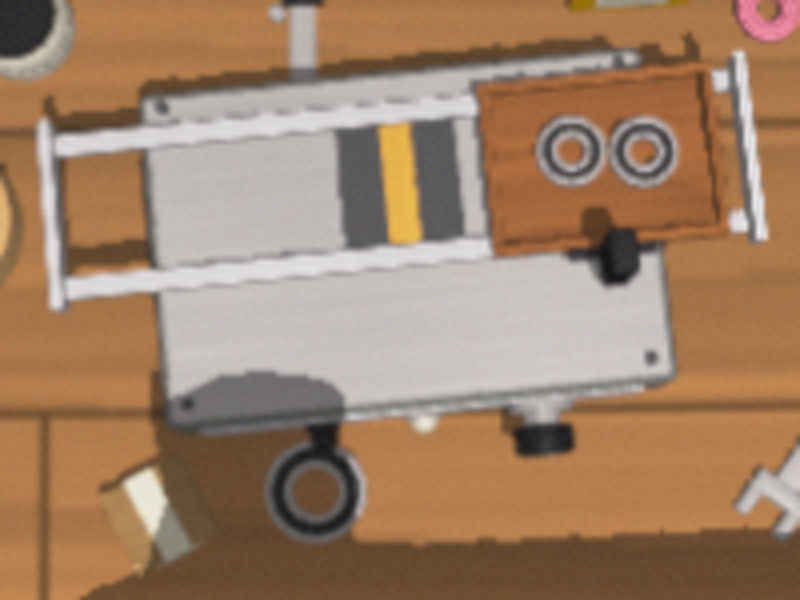

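```bash
cat > h.py <<'E'
import numpy as np, cv2
from bench import arm, optics
def ray(p,uv,T):
    s=(np.array(uv,float)-[p['cx'],p['cy']])/[p['fx'],p['fy']]
    u=s.copy()
    for _ in range(20): u=s/(1+p['k1']*(u@u))
    d=T[:3,:3]@np.array([u[0],-u[1],-1]); return T[:3,3],d
def onplane(p,uv,z,T=None):
    o,d=ray(p,uv,p['cam_to_world'] if T is None else T); return o+d*(z-o[2])/d[2]
E
python3 - <<'E'
from h import *
p=optics.camera_params("top")
f=lambda x,y,z:onplane(p,((x+.5)/4-.5+220,(y+.5)/4-.5+200),z)
L=[f(45,120,.112),f(57,305,.112)];R=[f(738,53,.112),f(762,240,.112)]
l,r=sum(L)/2,sum(R)/2
print("track mid",(l+r)/2,"len",np.linalg.norm(l-r),"yaw",np.degrees(np.arctan2(*( (r-l)[[0,1]]*[1,-1]))))
S=[f(161,106,.085),f(187,404,.085),f(651,357,.085),f(620,60,.085)]
print("screws c",sum(S)/4, [np.linalg.norm(S[i]-S[i-1]) for i in range(4)])
for a,b in ((S[3],S[0]),(S[2],S[1])): d=b-a; print(np.degrees(np.arctan2(-d[0],d[1])))
K=[f(143,97,.085),f(167,427,.085),f(674,380,.085)]; print("box", (K[0]+K[2])/2)
print("knob top",f(545,428,.07),"face",f(545,450,.06),"grip",f(620,240,.17))
E
```

```text
track mid [ 0.60536286 -0.06644513  0.112     ] len 0.4036034833182199 yaw 4.691540244691485
screws c [ 0.57887333 -0.06833319  0.085     ] [np.float64(0.27218856517697726), np.float64(0.17614132998515022), np.float64(0.270208908072511), np.float64(0.17592767328026826)]
5.027201965506528
5.0747180030387735
box [ 0.5749078  -0.06899022  0.085     ]
knob top [ 0.46341247 -0.14877012  0.07      ] face [ 0.45081357 -0.14911063  0.06      ] grip [ 0.56167803 -0.18574944  0.17      ]
```

```bash
cat >> h.py <<'E'
from scipy.spatial.transform import Rotation as Ro
YAW=np.radians(4.95); C0=np.array([.5765,-.0687,0])
def setyaw(): pass
def W(x,y,z,C=C0,yaw=YAW): return C+Ro.from_euler('z',yaw).apply([x,y,z])
def Q(sgn=1,yaw=YAW):
    X=Ro.from_euler('z',yaw).apply([0,sgn,0]); Y=np.array([0,0,-1.]); 
    q=Ro.from_matrix(np.c_[X,Y,np.cross(X,Y)]).as_quat(); return q[[3,0,1,2]]
def Tcam():
    s=arm.state(); T=np.eye(4); T[:3,:3]=Ro.from_quat(s['ee_rot'][[1,2,3,0]]).as_matrix(); T[:3,3]=s['tcp_pos']
    return T@optics.camera_params("wrist")['tool_from_camera']
E
python3 - <<'E'
from h import *
for s in (1,-1): print(s,arm.ik(W(-.125,-.07,.19),Q(s)),arm.ik(W(-.139,-.07,.033),Q(s)),arm.ik(W(-.03,.13,.127),Q(s)))
arm.move_pose(W(-.125,-.07,.19),Q(1))
T=Tcam();i=optics.snapshot("wrist");cv2.imwrite("pics/w1.png",i);np.save("T1.npy",T);print(arm.state()['tcp_pos'],arm.state()['time'])
E
```

```text
1 [-5.50904591e-01 -1.45384493e-01  1.99244242e+00 -4.44089210e-16
  1.29453473e+00 -2.20809472e+00] [-5.69167803e-01  6.25590662e-02  2.11668818e+00 -4.44089210e-16
  9.62345407e-01 -2.22635793e+00] [-1.02304678e-01  7.17048603e-02  1.90454208e+00 -4.44089210e-16
  1.16534571e+00 -1.75949480e+00]
-1 [-5.50904591e-01 -1.45384493e-01  1.99244242e+00 -4.44089210e-16
  1.29453473e+00  9.33497938e-01] [-5.69167803e-01  6.25590662e-02  2.11668818e+00 -4.44089210e-16
  9.62345407e-01  9.15234726e-01] [-1.02304678e-01  7.17048603e-02  1.90454208e+00 -4.44089210e-16
  1.16534571e+00  1.38209785e+00]
[ 0.45806305 -0.14982442  0.19010526] 2.0583
```

View pics/w1.png

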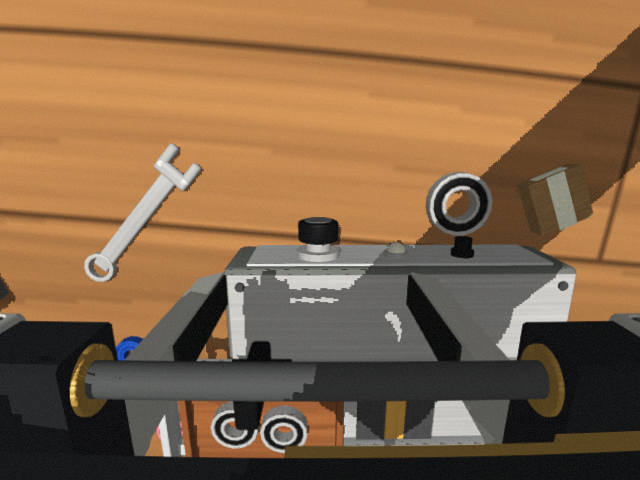

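Run:
```python
from h import *
T=np.load("T1.npy");p=optics.camera_params("wrist");i=cv2.imread("pics/w1.png")
g=i.max(2)[205:262,285:355]; m=(g<60).astype(np.uint8)
n,l,s,c=cv2.connectedComponentsWithStats(m); k=1+np.argmax(s[1:,4]); x,y,w,h,a=s[k]; x+=285;y+=205; print("knob bbox",x,y,w,h,a)
inv=lambda P:(np.linalg.inv(Ro.from_euler('z',YAW).as_matrix())@(P-C0)).round(4)
print("sides",inv(onplane(p,(x,y+h/2),.052,T)),inv(onplane(p,(x+w,y+h/2),.052,T)))
print("bottom outer face z.034",inv(onplane(p,(x+w/2,y),.034,T)),"rear rim top z.07",inv(onplane(p,(x+w/2,y+h),.07,T)))
print("cam",inv(T[:3,3]))
for uv in ((240,287),(563,286)): print("screw",inv(onplane(p,uv,.085,T)))
for uv in ((257,343),): print("grip top far edge",inv(onplane(p,uv,.17,T)))
for uv in ((235,427),(284,430)): print("bearing",inv(onplane(p,uv,.113,T)))
```

```text
knob bbox 298 219 42 26 844
sides [-0.1224 -0.0869  0.052 ] [-0.1224 -0.0498  0.052 ]
bottom outer face z.034 [-0.1305 -0.0682  0.034 ] rear rim top z.07 [-0.1154 -0.0684  0.07  ]
cam [-0.1973 -0.0702  0.3684]
screw [-0.0836 -0.1336  0.085 ]
screw [-0.0839  0.1361  0.085 ]
grip top far edge [-0.0816 -0.1063  0.17  ]
bearing [ 0.031  -0.1388  0.113 ]
bearing [ 0.0337 -0.0978  0.113 ]
```

```bash
sed -i 's/^YAW=.*/YAW=np.radians(4.95); C0=np.array([.5765,-.0687,0])+Ro.from_euler("z",YAW).apply([.0015,.0015,0])/' h.py
python3 - <<'E'
from h import *
r=lambda:(arm.state()['wrist_force'].round(1),arm.state()['gripper_width'].round(4),arm.state()['tcp_pos'].round(4),round(arm.state()['time'],2))
arm.grip(.06)
print(arm.move_linear(W(-.125,-.07,.033),Q(1),velocity=.1,max_force=10),r())
arm.grip(.0);print(r())
w=arm.state()['gripper_width']
if .032<w<.039:
    print(arm.move_linear(W(-.140,-.07,.033),velocity=.03,max_force=30),r())
    arm.pause(.3); print(r())
    arm.grip(.06); arm.move_linear(W(-.140,-.07,.19),velocity=.12)
    T=Tcam();i=optics.snapshot("wrist");cv2.imwrite("pics/w2.png",i);np.save("T2.npy",T);print(r())
E
```

```text
Traceback (most recent call last):
AttributeError: 'float' object has no attribute 'round'
```

```bash
cat >> h.py <<'E'
def r():
    s=arm.state(); return s['wrist_force'].round(1),round(s['gripper_width'],4),s['tcp_pos'].round(4),round(s['time'],2)
E
python3 - <<'E'
from h import *
print(r(),W(-.125,-.07,.033))
if arm.state()['tcp_pos'][2]<.036:
  arm.grip(.0);print(r())
  w=arm.state()['gripper_width']
  if .032<w<.039:
    print(arm.move_linear(W(-.140,-.07,.033),velocity=.03,max_force=30),r())
    arm.pause(.3); print(r())
    arm.grip(.06); arm.move_linear(W(-.140,-.07,.19),velocity=.12)
    T=Tcam();i=optics.snapshot("wrist");cv2.imwrite("pics/w2.png",i);np.save("T2.npy",T);print(r())
E
```

```text
(array([ 0. , -1.3,  0. ]), 0.0597, array([ 0.4598, -0.1479,  0.0336]), 4.47) [ 0.45937122 -0.14760089  0.033     ]
(array([-0.6, -5.4, -1.9]), 0.0353, array([ 0.4595, -0.1486,  0.0332]), 4.98)
False (array([ 4.1, -4.7, -5.4]), 0.0354, array([ 0.4455, -0.1498,  0.0333]), 5.63)
(array([ 3.6, -5.2, -4.5]), 0.0355, array([ 0.4455, -0.1498,  0.0333]), 5.93)
(array([-0.9, -0.6,  0.5]), 0.0601, array([ 0.444 , -0.1486,  0.1891]), 8.03)
```

View pics/w2.png

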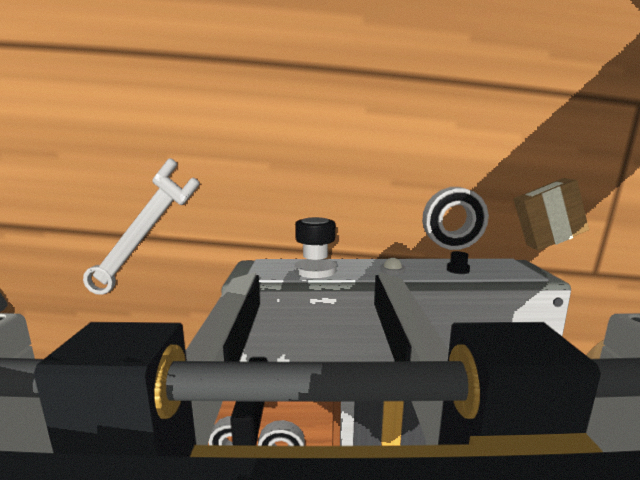

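The knob head at (316,231) now stands clear of its bezel, so the switch is on. The bystanders haven't moved. Next is the sled grip.

Run:
```python
from h import *
arm.move_linear(W(-.139,-.07,.215),velocity=.2)
arm.move_linear(W(-.03,-.117,.215),velocity=.15)
print(arm.move_linear(W(-.03,-.117,.127),velocity=.08,max_force=8),r())
if arm.state()['tcp_pos'][2]<.131:
  arm.grip(.0);print(r())
  if .013<arm.state()['gripper_width']<.019:
    arm.grip(.021);print(r())
    print(arm.move_linear(W(-.03,.137,.127),velocity=.06,max_force=12),r())
    arm.pause(.3)
    inv=Ro.from_euler('z',-YAW).apply(arm.state()['tcp_pos']-C0); print("machine frame",inv,r())
    cv2.imwrite("pics/t2.png",cv2.resize(optics.snapshot("top")[190:360,200:460],None,fx=3,fy=3))
```

```text
False (array([-0.4,  0.1,  0.4]), 0.0597, array([ 0.5585, -0.1865,  0.1277]), 10.49)
(array([-0.8, -2.1, -0.3]), 0.0156, array([ 0.5581, -0.1865,  0.127 ]), 11.24)
(array([-0.4, -0.7,  1.3]), 0.021, array([ 0.5581, -0.1861,  0.127 ]), 11.57)
True (array([ 0.4, -0.9,  1.3]), 0.021, array([0.5364, 0.0612, 0.1266]), 15.38)
machine frame [-0.03130913  0.13132439  0.12576251] (array([ 0.1,  0.1, -0.3]), 0.0212, array([0.5353, 0.0611, 0.1258]), 15.68)
```

View pics/t2.png

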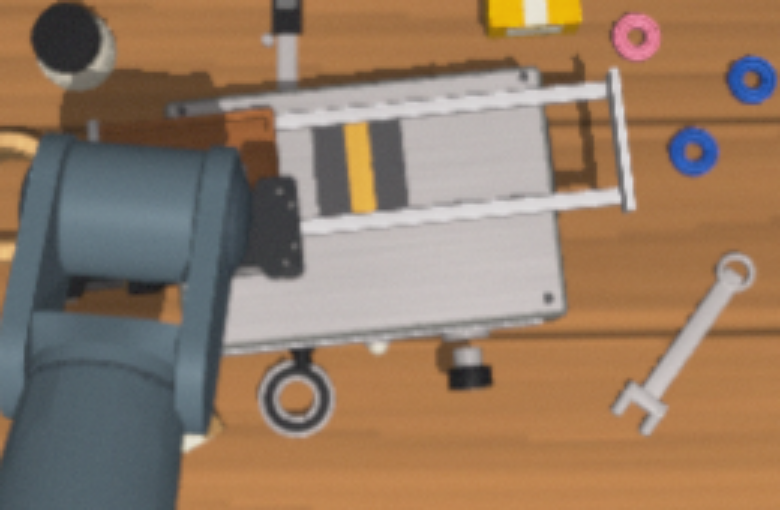

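The sled hit the stop with the knob still out. I'll nudge it once more to confirm, then lift off and look.

Run:
```python
from h import *
p=arm.state()['tcp_pos']; u=Ro.from_euler('z',YAW).apply([0,1,0])
print(arm.move_linear(p+.012*u,velocity=.02,max_force=12),r())
arm.pause(.3); print(r())
arm.grip(.04)
p=arm.state()['tcp_pos']
arm.move_linear(p+[0,0,.1],velocity=.15)
arm.move_linear(W(-.139,-.07,.22),velocity=.15); arm.pause(.2)
cv2.imwrite("pics/t3.png",cv2.resize(optics.snapshot("top")[190:360,200:460],None,fx=3,fy=3))
cv2.imwrite("pics/s3.png",optics.snapshot("scene")); print(r())
```

```text
True (array([-0.4, -2. ,  2.7]), 0.0212, array([0.5351, 0.0608, 0.1254]), 16.02)
(array([ 1.8, -2.4,  1.3]), 0.0209, array([0.5349, 0.0608, 0.1251]), 16.32)
(array([ 0.7, -0. ,  0.9]), 0.0403, array([ 0.4455, -0.1486,  0.22  ]), 19.62)
```

View pics/s3.png

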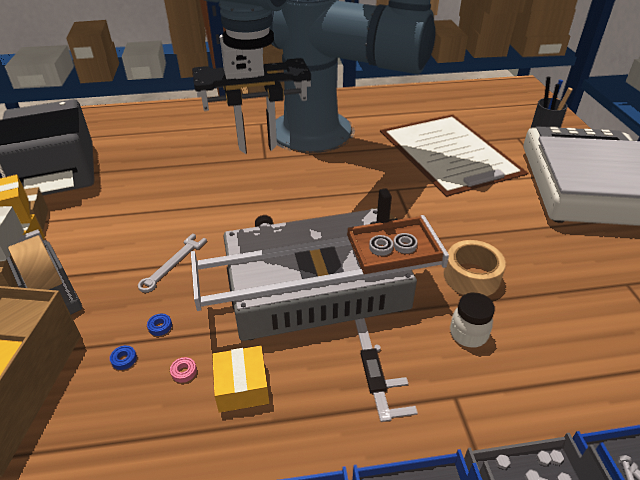

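The sled is at the left stop, about (437,245). Both bearings are in it at (381,244) and (405,241), and the knob is out. Now I'll push the knob back in.

Run:
```python
from h import *
arm.grip(.06)
print(arm.move_linear(W(-.1395,-.07,.033),Q(1),velocity=.1,max_force=10),r())
if arm.state()['tcp_pos'][2]<.037:
  arm.grip(0);print(r())
  if .032<arm.state()['gripper_width']<.039:
    print(arm.move_linear(W(-.121,-.07,.033),velocity=.03,max_force=20),r())
    arm.pause(.2);print(r()); arm.grip(.06)
    p=arm.state()['tcp_pos'];arm.move_linear(p+[0,0,.157],velocity=.12)
    T=Tcam();i=optics.snapshot("wrist");cv2.imwrite("pics/w4.png",i[190:,:]);np.save("T4.npy",T);print(r())
    q=optics.camera_params("wrist")
    m=(i.max(2)[200:262,285:355]<60).astype(np.uint8); n,l,s,c=cv2.connectedComponentsWithStats(m); k=1+np.argmax(s[1:,4]); x,y,w,h,a=s[k]; x+=285;y+=200; print(x,y,w,h,a)
    for z,v in((.034,y),(.07,y+h)): print(Ro.from_euler('z',-YAW).apply(onplane(q,(x+w/2,v),z,T)-C0).round(4))
```

```text
False (array([ 0.7,  0.3, -0.2]), 0.0602, array([ 0.4453, -0.1491,  0.0335]), 22.17)
(array([-0.6, -5.5, -2.2]), 0.0354, array([ 0.445 , -0.1499,  0.0331]), 22.68)
True (array([-3.3, -1.1,  5.6]), 0.0351, array([ 0.4589, -0.1487,  0.0331]), 23.24)
(array([-2.6, -1.4,  4.3]), 0.0351, array([ 0.4589, -0.1488,  0.0331]), 23.44)
(array([ 0.2, -0.3, -1. ]), 0.0599, array([ 0.458 , -0.1484,  0.1884]), 25.53)
297 222 41 25 855
[-0.1312 -0.0699  0.034 ]
[-0.117  -0.0699  0.07  ]
```

View pics/w4.png

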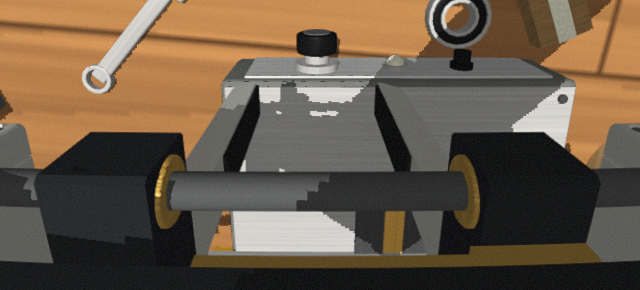

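Run:
```python
from h import *
arm.move_linear(arm.state()['tcp_pos']+[0,0,.03],velocity=.1)
cv2.imwrite("pics/s5.png",optics.snapshot("scene")[180:440,100:540])
```

```text
(no output)
```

View pics/s5.png

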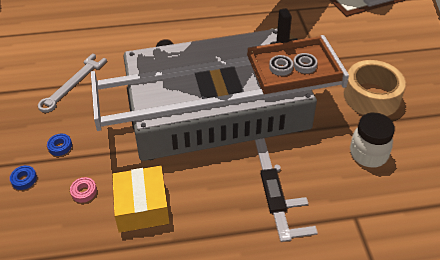

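The crop shows the sled at the left stop, about (340,60), and both bearings in it at (281,64) and (306,62). The knob is in and nothing else has moved, so I'm handing in.

```bash
python3 -c "
from bench import arm
arm.hand_in(); print(arm.state()['time'])"
```

```text
the job is handed in; nothing more can be done
the job is handed in; nothing more can be done
```

I did the job in the required order and handed it in at about 26 s on the robot's clock. No verdict was reported.

1. **Switch on:** I gripped the knob and pulled it out about 14 mm. The wrist picture then showed it standing clear of its bezel.
2. **Sled across:** With the jaws loosely around the grip, I drew the sled along the track at a mean 0.06 m/s until it met the stop. A second gentle nudge reached 12 N without moving it any further.
3. **Switch off:** I pushed the knob back in only after the sled had reached the stop.

**Last checks:**
- **Knob:** it measures within 1 mm of where it started.
- **Sled:** it is at the left-hand stop by eye and by the nudge; I did not measure its final position in the pictures.
- **Bearings and bystanders:** both bearings are in the sled. The spanner, large bearing and carton show no visible movement, judged by eye only; only the spanner was in the very last picture.
- **Arm:** it was clear of everything at hand-in.

One script stopped on a print error after the first descent to the knob. The arm was where it should be, so I carried on. No check failed or disagreed.

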